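# Tip the walnut light base out of its fitted case and set it on the cork mat

## Task

Press down the end of the dark walnut light base next to the brass mark on the case, so that it tips up in its close-fitting pocket and stays leaning there with its other end raised. Then take it by the raised end, lift it out and set it down gently, flat with its white light disc upwards, in the middle of the round cork mat. Leave the pale base in its pocket and do not disturb the flask, jar, scissors, tweezers, glue bottle and spool.

Things in the scene. Friction and masses are not known exactly. Their poses are not given: they have to be found in the camera images.
- case: Fixed open case, pale wood with dark grey insert, 182 (x) x 180 (y) x 66.5 high. Origin: centre of its underside, z up. Two equal pockets side by side, centred at y = +44 and -44, each 64 wide, from x = -75.5 to +75, with a 24 mm rib between; rim, rib and walls reach z = 66.5. Pocket floor: level at z = 38 (28.5 deep) for x below 0; beyond the ridge at x = 0 it falls 30 degrees towards +x.
- pocket_left (a point): Point on the level floor of the case's +y pocket, under the centre of the base lying there: (-3.5, 44, 38) mm in the case's frame, same axes. A base lies with 2 mm gaps at its long sides and -x end and 8.5 mm at its +x end, which overhangs the falling floor.
- pocket_right (a point): The same for the case's -y pocket: (-3.5, -44, 38) mm in the case's frame.
- mark_left (a point): Brass strip 10 x 34 mm on the case's +x rim: marks the end to press of the +y pocket; (80, 44, 66.5) mm in the case's frame. Pressed lightly (about 1 N) at that end, the fingertips some 14 mm in from it (30 mm from this mark) and going 16 to 20 mm below the rim, a base rocks on the ridge; past about 14 degrees it falls over by itself and stays on the slope at 30 degrees.
- mark_right (a point): The same for the -y pocket: (80, -44, 66.5) mm in the case's frame.
- dark_base: To be moved: dark walnut block 140 (x) x 60 (y) x 28 (z) mm, about 0.18 kg, with a white light disc 36 mm wide on top. Origin: centre of its underside, z out of its top. It starts flat in either pocket, axes as the case's, top flush with the rim. Tipped, its -x end stands with its top edge about 33 mm over the rim; the last 35 mm of its long sides at that end are then free above the rim.
- pale_base: The same block in pale maple, flat in the other pocket. It stays there.
- mat: Fixed round cork mat, 220 mm across and 5 thick. Origin: centre of its underside.
- mat_top (a point): Centre of the cork mat's top face, 5 mm above the table.
- flower_tray: Fixed clear plastic tray 150 (x) x 200 (y) x 45 high with dried flower heads. Origin: centre of its underside.
- flask: Loose clear flat glass flask standing upright, 40 (x) x 80 (y) x 138 high. Origin: centre of its underside.
- jar: Loose white lidded jar, 56 wide, 45 high. Origin: centre of its underside.
- scissors: Loose scissors with red handles lying flat, 160 long (x), 10 high, blades to +x. Origin at the pivot, on the table.
- tweezers: Loose pink tweezers lying flat, 140 long (x). Origin at mid-length, on the table.
- glue: Loose white glue bottle with an orange cap, 44 wide, 125 high, standing. Origin: centre of its underside.
- spool: Loose spool of jute, 60 wide, 60 high, standing. Origin: centre of its underside.
There are look-alikes about, which are no part of the job. Of the things that look like the dark_base, the largest one is meant.

How it is judged:
By the outcome, as a careful person would: the job done as asked, in the order asked, and still so for the second after the job is handed in, with the robot touching nothing.
It also fails if it takes over 51 s, if anything falls off the work surface, if the arm or the gripper's body presses on something with over 40 N, if the wrist force passes 120 N, or if a joint passes its speed limit or range.

## Robot

A 6-joint arm with a two-finger parallel gripper is mounted at the origin on the work surface. World frame = base frame: x ahead of the robot, y to its left, z up, the work surface at z = 0. Lengths are in m, angles in rad, forces in N, time in s.
With the tool pointing down it reaches from about 0.375 to 0.9 m from the base axis. Payload 3.1 kg.
Tool frame: the origin (TCP) lies at the centre of the arm's flange, where the gripper is bolted on; the fingertips stand 182 mm ahead of it and the grasp point (between the pads) lies 164 mm ahead of it; z points along the fingers, y is the line along which they close (so a half turn about z gives the same grasp; the last joint's range is limited). The gripper opens to 87 mm and grips with 3 to 60 N. Pads are 19 mm wide; open, the fingers measure 117 mm over their backs; the gripper's body (75 mm by 190 mm) begins 51 mm behind the grasp point.
Start: joints at [-1.355, 0.527, 1.433, -0, 1.181, -0.178], TCP at [0.24, -0.577, 0.405] pointing down, gripper open.
Joint ranges: [-3.08, 3.08], [-0.75, 2.2], [0.22, 2.44], [-1.43, 4.57], [0, 2.65], [-2.85, 2.85]. Speed limits (rad/s): [2.79, 2.79, 3.14, 3.14, 3.14, 3.14].

## Interface

Orientations are given as a unit quaternion [x, y, z, w].
In Python, from rig import * gives the robot as it stands.
- The arm moves only by the tool move_arm, never from a script. Its argument "commands" is a list that holds one entry, the list of rows, each a list of 6 numbers: the shift along the tool's x, y, z in units of 40 mm (1.0 is 40 mm), then the turn, a rotation vector about the tool's x, y, z in rad. A call has 1 to 12 rows; each row is the pose to reach, as a shift and turn from the pose commanded when the call began, along the tool's axes at that moment; what a row does not reach only later rows make up. A row lasts 1/8 s, in which the tool goes at most 62.5 mm and 10.7 degrees, less where a joint would pass 70% of its speed; a pose out of reach is approached as far as the arm can. A call with a gripper value outside its range is refused whole. "claw" is the closure, from -1 (fully open) to 1 (shut), so that 0 is half open, set as the call begins (left out, the last holds). The fingers move at their own pace and stop on an object; "squeeze" is the grip in N (left out, the last holds). Time passes only in rows, so rows that repeat a pose let the fingers close. It gives the time, the measured TCP pose, the force, the opening and the grip force at its end, in the units of the state.
- get_obs(): the state, without advancing time (a new reading comes with each control period).
- camera(name): name is "side" or "top" or "wrist"; returns a dict with "pixels" (400x640x3 uint8, blue, green, red), "range_z" (400x640 float32, m along the optical axis (not along the pixel's ray), 0 where there is no reading), "camera_matrix" (3x3 intrinsics, pixels), "D" ([k1, k2, p1, p2, k3] as OpenCV has them; the pictures are not rectified), "extrinsics" (4x4, takes a point from world to camera coordinates). Camera axes: x right, y up, looking along -z (the intrinsics and any distortion apply to the point x, -y, -z); pixel columns grow to the right and rows downward; lengths in m; the calibration is good to about 2 mm. A picture is of the moment at which its call begins.
- hand_in(): hands the job in; it is judged then, once.
The state is a dict: "time": time; "q": joint angles; "joint_velocities": joint speeds; "joint_torque": joint torques, N m; "position": TCP position; "tool_rot": TCP orientation; "ft_force": force on the tool from outside, world axes, zero at the start; "moment": the same for the moment, N m; "grip_width": finger opening in m; "grip_force": force on a finger pad.
Only numpy, scipy, OpenCV 4.12 (cv2) and the standard library are available. Lean on these libraries where they do the work, as an engineer would, in place of code of your own. Each camera call takes 0.05 s, during which the arm holds its last target. There are 200 camera calls.

## Working session

There is one attempt and no reset: what is moved stays moved. The work goes in short steps, Python scripts to look and compute and a tool call to move; the robot and the scene stay as the last step left them, time stands still between calls to the robot, and variables do not carry over. Pictures are saved under pics/ and viewed, at most 11 in all, crops included, and the job is handed in when it is done.

Besides the shell and the picture viewer there is one more tool, called after "Request:" as name([rows], argument=value, ...), one row to a line, values as JSON. move_arm: Moves the arm, as the interface text tells. Its arguments: {"type":"object","properties":{"commands":{"type":"array","items":{"type":"array","items":{"type":"array","items":{"type":"number"}}}},"claw":{"type":"number"},"squeeze":{"type":"number"}},"required":["commands"]}

```bash
mkdir -p pics; ls
cat > h.py <<'E'
from rig import *
import numpy as np, cv2
from scipy.spatial.transform import Rotation as R
def snap(n):
    c=camera(n); np.savez('pics/'+n+'.npz',**{k:np.array(v) for k,v in c.items()}); return c
def world(c,u,v,z=None):
    """pixel->world: by depth, or on plane z"""
    K=np.array(c['camera_matrix']);D=np.array(c['D'],float);E=np.array(c['extrinsics'])
    p=cv2.undistortPoints(np.array([[[u,v]]],float),K,D)[0,0]
    d=np.array([p[0],-p[1],-1.]); Ri=E[:3,:3].T; o=-Ri@E[:3,3]; w=Ri@d
    if z is None:
        r=np.array(c['range_z'])[int(round(v)),int(round(u))]; return o+w*r
    return o+w*(z-o[2])/w[2]
def ray(c,u,v):
    a=world(c,u,v,0.);E=np.array(c['extrinsics']);o=-E[:3,:3].T@E[:3,3];d=a-o;return o,d/np.linalg.norm(d)
E
python3 - <<'E'
from h import *
for n in ['top','side']:
    c=snap(n); cv2.imwrite(f'pics/{n}1.png',c['pixels'])
    print(n,c['camera_matrix'],c['D'],c['extrinsics'])
o=get_obs();print(o)
E
```

```text
pics
top [[386.79516045   0.         317.42487004]
 [  0.         386.79516045 197.68657424]
 [  0.           0.           1.        ]] [0.029349 0.       0.       0.       0.      ] [[ 0.01050829 -0.99974103  0.02018548 -0.01653287]
 [ 0.98644003  0.01367071  0.16355176 -0.51494124]
 [-0.16378535  0.01819312  0.98632823 -1.11023268]
 [ 0.          0.          0.          1.        ]]
side [[490.10339028   0.         318.97658177]
 [  0.         490.10339028 198.09858568]
 [  0.           0.           1.        ]] [-0.06527682  0.          0.          0.          0.        ] [[ 0.76419331 -0.64497981 -0.00310387 -0.38625252]
 [ 0.34886768  0.40929274  0.84307224 -0.25387537]
 [-0.54249418 -0.645353    0.53779138 -1.34681713]
 [ 0.          0.          0.          1.        ]]
{'time': 0.1, 'q': array([-1.35546264e+00,  5.28379221e-01,  1.43377099e+00,  3.23267441e-05,
        1.18140182e+00, -1.78505390e-01]), 'joint_velocities': array([ 0.00064279, -0.00210884, -0.00259349,  0.00024991,  0.00139945,
        0.00113694]), 'joint_torque': array([-1.73128606e-04, -4.40985417e+01, -1.77151108e+01,  6.35087932e-02,
        5.34076814e-02, -3.96941027e-05]), 'position': array([ 0.23979624, -0.57683587,  0.40386645]), 'tool_rot': array([ 9.80674653e-01,  1.95643211e-01, -3.09434280e-06, -9.79800195e-04]), 'ft_force': array([-0.11633878,  0.07073496,  0.37213046]), 'moment': array([ 0.00408348, -0.03397313,  0.04005176]), 'grip_force': 0.0, 'grip_width': 0.08704372724434745}
```

View pics/top1.png

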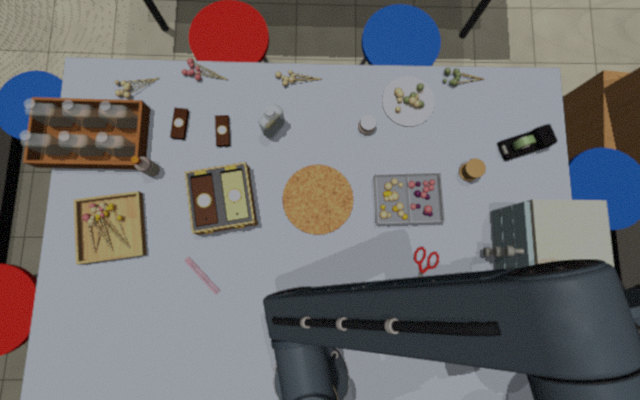

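View pics/side1.png

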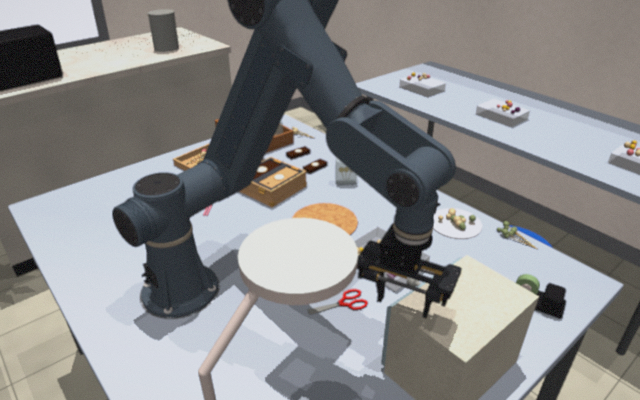

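The top view shows the case at (222,198) with the dark base on its left at (203,201), the pale one at (235,195), and the mat at (318,199). The side view shows the arm over a tall box with the case behind it. I'll enlarge the case.

Run:
```python
from h import *
c=dict(np.load('pics/top.npz'))
im=c['pixels'][150:245,175:265]; cv2.imwrite('pics/top_case.png',cv2.resize(im,None,fx=6,fy=6,interpolation=cv2.INTER_CUBIC))
for n,u,v in [('dark',200,190),('pale',232,185),('mat',318,199),('flask',272,122),('jar',368,125),('table',270,240)]: print(n,world(c,u,v).round(3))
# mat mask fit
hsv=cv2.cvtColor(c['pixels'],cv2.COLOR_BGR2HSV)
m=cv2.inRange(hsv,(5,90,80),(22,255,255));n,l,s,cen=cv2.connectedComponentsWithStats(m);k=l[199,318]
pts=np.argwhere(l==k)[:,::-1]; w=np.array([world(c,u,v,.005)[:2] for u,v in pts]);print(s[k],w.mean(0),w.min(0),w.max(0))
```

```text
dark [0.529 0.331 0.068]
pale [0.545 0.24  0.067]
mat [ 0.517 -0.013  0.006]
flask [0.727 0.125 0.101]
jar [ 0.744 -0.163  0.044]
table [ 0.39   0.131 -0.001]
[ 283  165   70   69 3767] [ 0.51701217 -0.01112369] [ 0.41261197 -0.1176123 ] [0.62495065 0.09511549]
```

View pics/top_case.png

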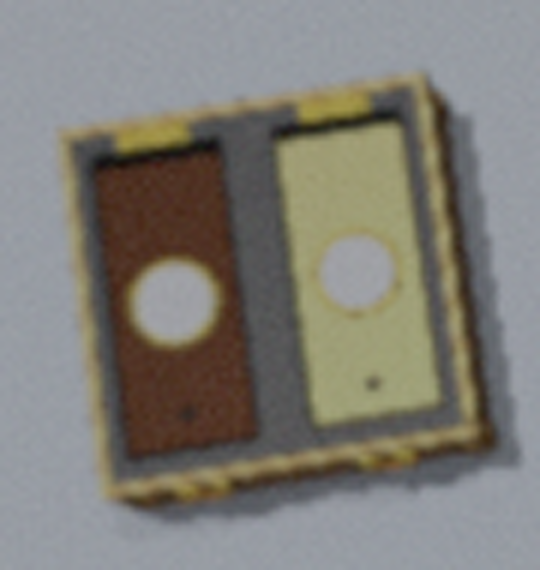

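The crop shows both brass strips at the top (+x) rim; the dark base is in the +y pocket. Rim corners in the crop are about (65,132), (425,75), (480,430) and (112,495).

Run:
```python
from h import *
c=dict(np.load('pics/top.npz'));s=dict(np.load('pics/side.npz'))
P=[world(c,175+(u+.5)/6-.5,150+(v+.5)/6-.5,.0665) for u,v in [(65,132),(425,75),(480,430),(112,495)]]
P=np.array(P);print(P.round(4),P.mean(0))
f=(P[0]+P[1]-P[2]-P[3]);g=P[0]+P[3]-P[1]-P[2];print(np.arctan2(f[1],f[0]),np.arctan2(-g[0],g[1]),np.linalg.norm(f)/2,np.linalg.norm(g)/2)
for n,u,v in [('lamp',300,245),('boxside',480,310),('boxtop corner',530,295),('post',225,345)]: print(n,world(s,u,v).round(3))
for n,u,v in [('box',570,230),('boxpanel',512,240),('tray',408,200),('glue?',503,252),('cup',473,170),('pink',203,275)]: print(n,world(c,u,v).round(3))
w=snap('wrist'); cv2.imwrite('pics/wrist1.png',w['pixels']); E=w['extrinsics'];o=get_obs();M=R.from_quat(o['tool_rot']).as_matrix()
print('cam in tool',M.T@(-E[:3,:3].T@E[:3,3]-o['position']),'cam axes in tool\n',(M.T@E[:3,:3].T).round(3))
```

```text
[[0.583  0.3765 0.0665]
 [0.6146 0.2036 0.0665]
 [0.4399 0.1702 0.0665]
 [0.4069 0.3428 0.0665]] [0.51111664 0.27326528 0.0665    ]
0.18874401320299758 0.18461588870901144 0.17853716623227217 0.17569760899619657
lamp [ 0.013 -0.541  0.473]
boxside [ 0.363 -0.68   0.21 ]
boxtop corner [ 0.481 -0.726  0.21 ]
post [-0.143 -0.558  0.378]
box [ 0.414 -0.645  0.206]
boxpanel [ 0.392 -0.538  0.128]
tray [ 0.513 -0.283  0.034]
glue? [ 0.36  -0.519  0.112]
cup [ 0.601 -0.471  0.063]
pink [ 0.285  0.326 -0.001]
cam in tool [0.08400352 0.00073782 0.01863844] cam axes in tool
 [[-0.     0.952  0.305]
 [ 1.     0.001 -0.   ]
 [-0.     0.305 -0.952]]
```

```bash
cat >> h.py <<'E'
def quat(yaw,tilt=0):
    """tool down, tool x at yaw; tilt = turn about tool y"""
    return R.from_matrix(R.from_euler('z',yaw).as_matrix()@np.diag([1,-1,-1.]))*R.from_euler('y',tilt)
def rows(wps,cur=None):
    """wps: list of (pos,rot); print rows rel. to current pose"""
    o=get_obs(); p0,r0=cur or (o['position'],R.from_quat(o['tool_rot']))
    for p,r in wps:
        d=r0.inv().apply(np.array(p)-p0)/.04; t=(r0.inv()*r).as_rotvec()
        print([float(x) for x in np.r_[d.round(3),t.round(3)]])
E
python3 - <<'E'
from h import *
q=quat(.187)
o=get_obs(); print(o['position'])
rows([((.24,-.577,.47),R.from_quat(o['tool_rot'])),((.40,-.45,.47),q),((.50,-.25,.47),q),((.55,0,.45),q),((.53,.2,.42),q),((.511,.273,.40),q)],(np.array([.24,-.577,.405]),R.from_quat(o['tool_rot'])))
E
```

```text
[ 0.23979499 -0.5768988   0.40399659]
[0.0, -0.003, -1.625, 0.0, 0.0, 0.0]
[4.913, -1.4, -1.621, -0.002, -0.0, 0.207]
[9.14, -5.058, -1.614, -0.002, -0.0, 0.207]
[12.692, -10.349, -1.104, -0.002, -0.0, 0.207]
[14.149, -15.157, -0.346, -0.002, -0.0, 0.207]
[14.41, -17.023, 0.157, -0.002, -0.0, 0.207]
```

Request:
move_arm([
  [[0,0,-0.8,0,0,0],[0,0,-1.6,0,0,0.05],[1.25,-0.35,-1.6,0,0,0.1],[2.5,-0.7,-1.6,0,0,0.15],[3.7,-1.05,-1.6,0,0,0.2],[4.9,-1.4,-1.6,0,0,0.2],[6,-2.3,-1.6,0,0,0.2],[7,-3.3,-1.6,0,0,0.2],[8.1,-4.2,-1.6,0,0,0.2],[9.1,-5.1,-1.6,0,0,0.2],[9.9,-6.1,-1.5,0,0,0.2],[10.6,-7.2,-1.4,0,0,0.2]],
], claw=1)

```text
time: 1.65
position: [0.5213, -0.1468, 0.4604]
tool_rot: [0.995, 0.097, 0.0, -0.0]
ft_force: [1.2, 0.8, 0.2]
grip_width: 0.0003
grip_force: 0.0
```

Run:
```python
from h import *
q=quat(.187)
o=get_obs(); print(o['time'],o['position'],o['q'],o['grip_width'])
rows([((.55,0,.45),q),((.53,.2,.42),q),((.511,.273,.40),q)])
```

```text
1.65 [ 0.52134386 -0.14683931  0.46041113] [-4.80982235e-01  3.50982132e-01  1.57342037e+00  1.79679491e-04
  1.21713368e+00  8.95882705e-01] 0.0002773070136502495
[1.41, -3.464, 0.261, -0.0, -0.0, 0.007]
[1.883, -8.467, 1.011, -0.0, -0.0, 0.007]
[1.768, -10.349, 1.512, -0.0, -0.0, 0.007]
```

Request:
move_arm([
  [[0.5,-1.2,0.1,0,0,0.007],[1.0,-2.4,0.2,0,0,0.007],[1.4,-3.6,0.3,0,0,0.007],[1.5,-4.9,0.5,0,0,0.007],[1.6,-6.2,0.7,0,0,0.007],[1.8,-7.4,0.9,0,0,0.007],[1.9,-8.5,1.0,0,0,0.007],[1.8,-9.5,1.3,0,0,0.007],[1.77,-10.1,1.45,0,0,0.007],[1.77,-10.35,1.5,0,0,0.007],[1.77,-10.35,1.5,0,0,0.007],[1.77,-10.35,1.5,0,0,0.007]],
])

```text
time: 3.15
position: [0.5111, 0.2706, 0.401]
tool_rot: [0.996, 0.093, 0.0, 0.0]
ft_force: [-1.0, 0.5, 0.8]
grip_width: 0.0004
grip_force: 0.0
```

Run:
```python
from h import *
w=snap('wrist'); cv2.imwrite('pics/wrist2.png',w['pixels']); o=get_obs(); print(o['time'],o['position'],o['q'])
c=snap('top')
```

```text
3.2 [0.51110825 0.27046784 0.40107852] [ 2.93639694e-01  4.68643775e-01  1.55660038e+00 -3.90483690e-04
  1.11577134e+00  1.67912257e+00]
```

View pics/wrist2.png

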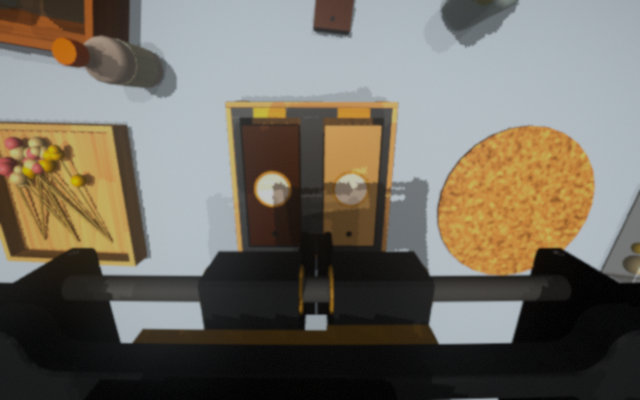

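The wrist view shows the case rim's far corners at (227,102) and (397,102), the brass marks at (269,113) and (353,113), the dark base's far edge from (243,125) to (299,123), its disc at (272,188), and the whole mat.

Run:
```python
from h import *
w=dict(np.load('pics/wrist.npz'));c=dict(np.load('pics/top.npz'))
for n,u,v in [('rimL',227,102),('rimR',397,102),('markL',269,113),('markR',353,113),('bFL',243,125),('bFR',299,123),('bNR',300,246),('disc',272,188)]:
    print(n,world(w,u,v,.0665).round(4), world(w,u,v).round(4))
# triangulate disc and mark, mat center
def tri(a,b):
    (o1,d1),(o2,d2)=a,b; A=np.stack([d1,-d2],1); t=np.linalg.lstsq(A,o2-o1,rcond=None)[0]; p=o1+t[0]*d1;q=o2+t[1]*d2; return (p+q)/2,np.linalg.norm(p-q)
# top-image pixels from crop
T=lambda u,v:(175+(u+.5)/6-.5,150+(v+.5)/6-.5)
c0=c
print('disc',tri(ray(w,272,188),ray(c0,*T(173,303))))
print('markL',tri(ray(w,269,113),ray(c0,*T(154,136))))
print('markR',tri(ray(w,353,113),ray(c0,*T(336,107))))
for cc in (w,c):
  hsv=cv2.cvtColor(cc['pixels'],cv2.COLOR_BGR2HSV);m=cv2.inRange(hsv,(5,90,80),(22,255,255))
  m=cv2.morphologyEx(m,cv2.MORPH_CLOSE,np.ones((5,5)));n,l,s,cen=cv2.connectedComponentsWithStats(m)
  k=max(range(1,n),key=lambda i:s[i,4]); 
  cn=max(cv2.findContours((l==k).astype(np.uint8),0,1)[0],key=len)
  P=np.array([world(cc,u,v,.005)[:2] for u,v in cn[:,0]],np.float32);print(s[k],cv2.fitEllipse(P*1000))
```

```text
rimL [0.5809 0.3764 0.0665] [0.581  0.376  0.0678]
rimR [0.6135 0.2027 0.0665] [0.6134 0.203  0.0676]
markL [0.5779 0.3318 0.0665] [0.5781 0.3314 0.0696]
markR [0.5941 0.2453 0.0665] [0.5941 0.2455 0.0679]
bFL [0.5607 0.3573 0.0665] [0.5604 0.358  0.0635]
bFR [0.5736 0.2992 0.0665] [0.5697 0.3018 0.0063]
bNR [0.4317 0.2739 0.0665] [0.5206 0.2802 0.2396]
disc [0.4976 0.3173 0.0665] [0.4982 0.3171 0.0685]
disc (array([0.4989258 , 0.31740325, 0.07194783]), np.float64(0.0014452107396402806))
markL (array([0.57864369, 0.32977796, 0.07982816]), np.float64(0.00023181918811086944))
markR (array([0.59507045, 0.24545405, 0.0733791 ]), np.float64(0.0023474834578388042))
[  438   126   156   150 17593] ((517.034423828125, -12.284096717834473), (213.09283447265625, 219.80123901367188), 47.039432525634766)
[ 283  165   70   69 3774] ((518.067626953125, -11.228522300720215), (211.69187927246094, 212.0995635986328), 146.3238525390625)
```

Run:
```python
from h import *
q=quat(.186)
rows([((.5495,.326,.36),q),((.5495,.326,.262),q),((.5495,.326,.252),q),((.5495,.326,.2305),q)])
```

```text
[1.199, -1.188, 1.028, 0.0, -0.001, -0.001]
[1.197, -1.189, 3.478, 0.0, -0.001, -0.001]
[1.197, -1.189, 3.728, 0.0, -0.001, -0.001]
[1.197, -1.189, 4.265, 0.0, -0.001, -0.001]
```

Request:
move_arm([
  [[0.6,-0.6,0.5,0,0,0],[1.1,-1.1,1.0,0,0,0],[1.2,-1.19,2.0,0,0,0],[1.2,-1.19,2.8,0,0,0],[1.2,-1.19,3.3,0,0,0],[1.2,-1.19,3.5,0,0,0],[1.2,-1.19,3.6,0,0,0],[1.2,-1.19,3.6,0,0,0]],
])

```text
time: 4.25
position: [0.5493, 0.327, 0.2575]
tool_rot: [0.996, 0.093, 0.001, -0.0]
ft_force: [-0.2, -0.3, -0.2]
grip_width: 0.0004
grip_force: 0.0
```

Request:
move_arm([
  [[0,0,0.1,0,0,0],[0,0,0.2,0,0,0],[0,0,0.26,0,0,0],[0,0,0.32,0,0,0],[0,0,0.37,0,0,0],[0,0,0.42,0,0,0],[0,0,0.47,0,0,0],[0,0,0.52,0,0,0],[0,0,0.57,0,0,0],[0,0,0.62,0,0,0],[0,0,0.67,0,0,0],[0,0,0.67,0,0,0]],
])

```text
time: 5.75
position: [0.549, 0.3271, 0.2301]
tool_rot: [0.996, 0.093, 0.0, -0.0]
ft_force: [0.2, -0.0, 1.5]
grip_width: 0.0004
grip_force: 0.4
```

Run:
```python
from h import *
w=snap('wrist'); s=snap('side'); im=cv2.resize(s['pixels'][140:220,200:330],None,fx=5,fy=5,interpolation=cv2.INTER_CUBIC)
cv2.imwrite('pics/ws3.png',np.vstack([cv2.resize(w['pixels'],(400,250)),im[:400,:650][:340,:400]]));o=get_obs();print(o['position'],o['ft_force'])
```

```text
[0.54903535 0.32709389 0.23010002] [-0.18568825 -0.06408178  0.62525641]
```

View pics/ws3.png

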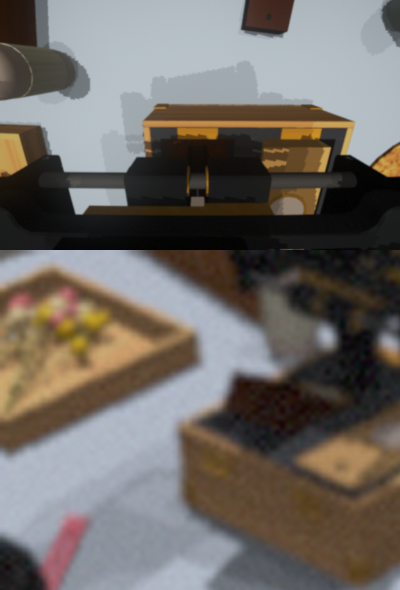

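The lower (side) crop shows the dark base's near end raised above the rim around (235..335, 375..430): it has tipped. I'll withdraw, open and look.

Request:
move_arm([
  [[0,0,-0.3,0,0,0],[0,0,-1.0,0,0,0],[0,0,-2.0,0,0,0],[-0.3,0,-3.2,0,0,0],[-1.0,0,-4.2,0,0,0],[-2.0,0,-5.0,0,0,0],[-2.8,0,-5.3,0,0,0],[-3.2,0,-5.3,0,0,0],[-3.2,0,-5.3,0,0,0],[-3.2,0,-5.3,0,0,0]],
])

```text
time: 7.1
position: [0.4242, 0.3035, 0.4414]
tool_rot: [0.996, 0.093, 0.0, 0.0]
ft_force: [-0.0, -0.5, -0.8]
grip_width: 0.0007
grip_force: 0.0
```

Run:
```python
from h import *
w=snap('wrist'); s=snap('side'); c=snap('top')
a=cv2.resize(w['pixels'][120:320,200:480],None,fx=2,fy=2)
b=cv2.resize(s['pixels'][150:215,215:310],None,fx=4,fy=4,interpolation=cv2.INTER_CUBIC); d=cv2.resize(c['pixels'][150:245,175:265],(260,260))
cv2.imwrite('pics/w4.png',w['pixels']); out=np.zeros((560,660,3),np.uint8); out[:400,:640]=w['pixels'];
cv2.imwrite('pics/sw4.png',np.hstack([cv2.resize(w['pixels'],(416,260)),b[:260,:380]]));o=get_obs();print(o['time'],o['position'],o['ft_force'])
```

```text
7.25 [0.42420748 0.30341889 0.441218  ] [ 0.67084739  0.05639333 -0.58095552]
```

View pics/w4.png

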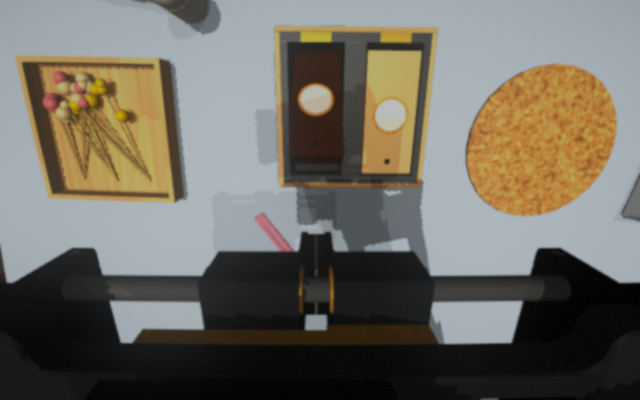

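The base leans in its pocket: its disc is at (316,99) and its raised top edge runs from (291,157) to (342,157). I'll fit its top plane from the depth.

Run:
```python
from h import *
w=dict(np.load('pics/wrist.npz'))
C=np.array([.5085,.2735]);Rz=R.from_euler('z',.186).as_matrix()[:2,:2]
def case(p): return np.r_[Rz.T@(p[:2]-C),p[2]]*1000
P=np.array([case(world(w,u,v)) for v in range(60,150,6) for u in (296,304,316,328,336)])
A=np.c_[P[:,0],P[:,1],np.ones(len(P))];k,*_=np.linalg.lstsq(A,P[:,2],rcond=None);r=P[:,2]-A@k;print('slope x deg',np.degrees(np.arctan(k[:2])),k,r.std())
for v in range(140,184,2): print(v,*[case(world(w,u,v)).round(0) for u in (300,330)],w['pixels'][v,316])
for v in (110,140):
  print([(u,*case(world(w,u,v)).round(0)[1:]) for u in range(284,352,3)])
s=dict(np.load('pics/side.npz'));print(P[:,2].max())
```

```text
slope x deg [-30.82020984   0.1488154 ] [-5.96597814e-01  2.59732456e-03  7.66610283e+01] 40.727773473004845
140 [-31.  62.  89.] [-31.  28.  88.] [24 29 42]
142 [-33.  62.  90.] [-33.  28.  90.] [27 30 33]
144 [-35.  62.  91.] [-35.  28.  92.] [26 30 34]
146 [-37.  62.  92.] [-37.  28.  94.] [25 32 46]
148 [-39.  62.  93.] [-39.  28.  94.] [25 32 51]
150 [-41.  62.  95.] [-41.  28.  94.] [24 32 52]
152 [-43.  62.  96.] [-43.  28.  96.] [24 31 51]
154 [-45.  62.  97.] [-45.  28.  97.] [22 30 48]
156 [-47.  62.  97.] [-47.  28.  98.] [23 28 39]
158 [-51.  62.  91.] [-51.  28.  90.] [24 28 36]
160 [-54.  62.  85.] [-54.  27.  87.] [24 28 36]
162 [-57.  63.  81.] [-57.  27.  81.] [25 29 38]
164 [-68.  65.  39.] [-68.  25.  40.] [40 41 44]
166 [-71.  65.  39.] [-71.  25.  39.] [49 49 48]
168 [-73.  65.  40.] [-73.  25.  39.] [47 47 48]
170 [-76.  65.  40.] [-76.  25.  38.] [41 41 43]
172 [-76.  65.  51.] [-76.  25.  51.] [33 35 35]
174 [-76.  64.  63.] [-76.  26.  62.] [38 38 40]
176 [-78.  64.  67.] [-77.  26.  70.] [55 54 55]
178 [-80.  64.  68.] [-80.  26.  69.] [56 56 56]
180 [-82.  
[... 1384 characters left out ...]
, np.float64(56.0), np.float64(89.0)), (308, np.float64(53.0), np.float64(89.0)), (311, np.float64(49.0), np.float64(89.0)), (314, np.float64(46.0), np.float64(89.0)), (317, np.float64(43.0), np.float64(89.0)), (320, np.float64(39.0), np.float64(89.0)), (323, np.float64(36.0), np.float64(91.0)), (326, np.float64(32.0), np.float64(90.0)), (329, np.float64(29.0), np.float64(90.0)), (332, np.float64(26.0), np.float64(89.0)), (335, np.float64(22.0), np.float64(89.0)), (338, np.float64(19.0), np.float64(89.0)), (341, np.float64(15.0), np.float64(90.0)), (344, np.float64(10.0), np.float64(69.0)), (347, np.float64(6.0), np.float64(69.0)), (350, np.float64(3.0), np.float64(68.0))]
422.91772162995153
```

View pics/sw4.png

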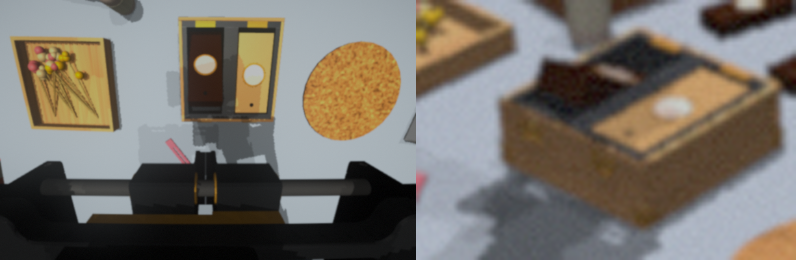

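```bash
cat >> h.py <<'E'
C=np.array([.5085,.2735]);Rz=R.from_euler('z',.186).as_matrix()[:2,:2]
def W(x,y,z): return np.r_[C+Rz@np.array([x,y])/1000,z/1000]
def case(p): return np.r_[Rz.T@(p[:2]-C),p[2]]*1000
E
python3 - <<'E'
from h import *
q=quat(.186,-np.pi/6); n=np.array([.5,0,.866])
g=np.array([-37,44.2,92])
print(case(get_obs()['position']))
rows([(W(*(g+n*(164+k))),q) for k in (100,60,30,10,0)])
E
```

```text
[-77.3057489  44.9910088 441.2179959]
[4.31, 0.02, 3.012, 0.0, -0.523, 0.0]
[3.81, 0.02, 3.878, 0.0, -0.523, 0.0]
[3.436, 0.02, 4.528, 0.0, -0.523, 0.0]
[3.186, 0.02, 4.961, 0.0, -0.523, 0.0]
[3.061, 0.02, 5.178, 0.0, -0.523, 0.0]
```

Request:
move_arm([
  [[1.1,0,0.3,0,-0.1,0],[2.2,0,0.8,0,-0.25,0],[3.3,0,1.5,0,-0.4,0],[4.1,0.02,2.3,0,-0.523,0],[4.3,0.02,3.0,0,-0.523,0],[4.05,0.02,3.45,0,-0.523,0],[3.81,0.02,3.88,0,-0.523,0],[3.6,0.02,4.25,0,-0.523,0],[3.44,0.02,4.53,0,-0.523,0],[3.44,0.02,4.53,0,-0.523,0],[3.44,0.02,4.53,0,-0.523,0]],
], claw=-1)

```text
time: 8.62
position: [0.5592, 0.3282, 0.2611]
tool_rot: [0.962, 0.09, -0.257, 0.024]
ft_force: [0.5, 0.1, 0.5]
grip_width: 0.0863
grip_force: 0.0
```

Run:
```python
from h import *
w=snap('wrist');s=snap('side');o=get_obs();print(o['time'],o['grip_width'],o['ft_force'],o['q'])
p=o['position'];r=R.from_quat(o['tool_rot']);print(case(p+r.apply([0,0,.164])),np.degrees((quat(.186).inv()*r).as_rotvec()))
b=cv2.resize(s['pixels'][120:215,205:330],(520,395),interpolation=cv2.INTER_CUBIC)
cv2.imwrite('pics/sw5.png',np.vstack([cv2.resize(w['pixels'][150:400,170:470],(520,0) if 0 else (520,200+0)),b]))
q=quat(.186,-np.pi/6); n=np.array([.5,0,.866]); g=np.array([-37,44.2,92])
rows([(W(*(g+n*(164+k))),q) for k in (15,0)])
```

```text
8.725 0.0869910655552384 [ 0.09381304  0.17402148 -0.61973249] [0.34363932 0.81888063 1.32202431 0.07827668 1.51658923 1.70282173]
[-21.75938433  44.37621606 119.22818251] [ 6.73015950e-03 -2.98565691e+01 -4.14426470e-02]
[0.02, 0.005, 0.405, 0.0, -0.003, 0.001]
[0.019, 0.005, 0.78, 0.0, -0.003, 0.001]
```

View pics/sw5.png

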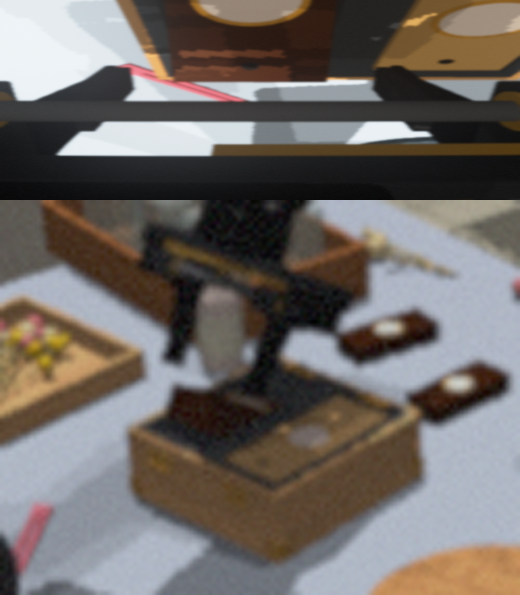

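The open fingers straddle the raised end symmetrically (crop: finger tips at 132 and 373, base 170 to 330). Going in and closing.

Request:
move_arm([
  [[0.02,0,0.2,0,0,0],[0.02,0,0.4,0,0,0],[0.02,0,0.6,0,0,0],[0.02,0,0.75,0,0,0],[0.02,0,0.78,0,0,0],[0.02,0,0.78,0,0,0]],
])

```text
time: 9.48
position: [0.5439, 0.3254, 0.2333]
tool_rot: [0.962, 0.09, -0.257, 0.024]
ft_force: [0.4, 0.4, 0.2]
grip_width: 0.0874
grip_force: 0.0
```

Request:
move_arm([
  [[0,0,0,0,0,0],[0,0,0,0,0,0],[0,0,0,0,0,0],[0,0,0,0,0,0],[0,0,0,0,0,0],[0,0,0,0,0,0]],
], claw=1, squeeze=45)

```text
time: 10.22
position: [0.5439, 0.3254, 0.2335]
tool_rot: [0.962, 0.09, -0.257, 0.024]
ft_force: [-1.0, 1.3, 0.6]
grip_width: 0.0595
grip_force: 45.0
```

Run:
```python
from h import *
o=get_obs();p=o['position'];r=R.from_quat(o['tool_rot']);print(o['ft_force'],case(p),case(p+r.apply([0,0,.164])))
q=quat(.186,-np.pi/6); c0=case(p)
rows([(W(*(c0+np.array(d))),r) for d in [(-1,0,10),(-3,0,40),(-3,0,90),(-3,0,130)]])
```

```text
[-0.97782958  1.28800827  0.64756115] [ 44.34186123  44.48037178 233.45034274] [-37.5826537   44.46896865  91.37862238]
[-0.147, -0.0, -0.204, 0.0, 0.0, 0.0]
[-0.565, -0.0, -0.829, 0.0, 0.0, 0.0]
[-1.189, -0.001, -1.912, 0.0, 0.0, 0.0]
[-1.688, -0.001, -2.778, 0.0, 0.0, 0.0]
```

Gripped at 60 mm. Lifting gently.

Request:
move_arm([
  [[-0.08,0,-0.1,0,0,0],[-0.15,0,-0.2,0,0,0],[-0.27,0,-0.4,0,0,0],[-0.42,0,-0.62,0,0,0],[-0.57,0,-0.83,0,0,0],[-0.76,0,-1.15,0,0,0],[-0.96,0,-1.5,0,0,0],[-1.19,0,-1.91,0,0,0],[-1.44,0,-2.35,0,0,0],[-1.69,0,-2.78,0,0,0],[-1.69,0,-2.78,0,0,0]],
])

```text
time: 11.6
position: [0.5413, 0.3249, 0.3658]
tool_rot: [0.962, 0.09, -0.255, 0.024]
ft_force: [0.8, -1.2, -1.8]
grip_width: 0.0594
grip_force: 45.0
```

Run:
```python
from h import *
s=snap('side');w=snap('wrist');o=get_obs();print(o['time'],o['grip_width'],o['grip_force'],o['ft_force'])
cv2.imwrite('pics/sw6.png',np.hstack([cv2.resize(s['pixels'][70:220,205:355],(400,400)),cv2.resize(w['pixels'][:,120:520],(400,400))]))
p=o['position'];print(case(p))
P=[]
for v in range(150,222,3):
  for u in range(280,360,8): P.append(np.r_[u,v,case(world(w,u,v))])
P=np.array(P);
for v in range(0,400,15): print(v,[tuple(case(world(w,u,v)).round(0).astype(int)) for u in (290,316,342)])
```

```text
11.7 0.059579389549823794 44.988757967948914 [ 0.2488646  -0.08003968 -1.18695831]
[ 41.19686066  44.34310462 363.51830374]
0 [(np.int64(71), np.int64(55), np.int64(160)), (np.int64(71), np.int64(43), np.int64(161)), (np.int64(71), np.int64(32), np.int64(161))]
15 [(np.int64(66), np.int64(55), np.int64(163)), (np.int64(66), np.int64(43), np.int64(163)), (np.int64(66), np.int64(32), np.int64(163))]
30 [(np.int64(61), np.int64(55), np.int64(165)), (np.int64(61), np.int64(43), np.int64(165)), (np.int64(61), np.int64(32), np.int64(167))]
45 [(np.int64(56), np.int64(55), np.int64(169)), (np.int64(55), np.int64(43), np.int64(169)), (np.int64(56), np.int64(32), np.int64(169))]
60 [(np.int64(50), np.int64(55), np.int64(172)), (np.int64(50), np.int64(43), np.int64(172)), (np.int64(50), np.int64(32), np.int64(172))]
75 [(np.int64(45), np.int64(55), np.int64(176)), (np.int64(44), np.int64(43), np.int64(174)), (np.int64(45), np.int64(32), np.int64(175))]
90 [(np.int64(39), np.int64(56), np.int64(179)), (np.int64(39), np.int64(43), np.int64(178)), (np.int64(39), np.int64(31), np.int64(178))]
105 
[... 2106 characters left out ...]

330 [(np.int64(18), np.int64(51), np.int64(279)), (np.int64(19), np.int64(44), np.int64(279)), (np.int64(19), np.int64(36), np.int64(279))]
345 [(np.int64(24), np.int64(50), np.int64(285)), (np.int64(23), np.int64(44), np.int64(284)), (np.int64(24), np.int64(37), np.int64(285))]
360 [(np.int64(26), np.int64(50), np.int64(289)), (np.int64(27), np.int64(44), np.int64(289)), (np.int64(26), np.int64(37), np.int64(289))]
375 [(np.int64(29), np.int64(49), np.int64(292)), (np.int64(28), np.int64(44), np.int64(292)), (np.int64(28), np.int64(38), np.int64(292))]
390 [(np.int64(30), np.int64(49), np.int64(295)), (np.int64(31), np.int64(44), np.int64(296)), (np.int64(31), np.int64(38), np.int64(296))]
```

View pics/sw6.png

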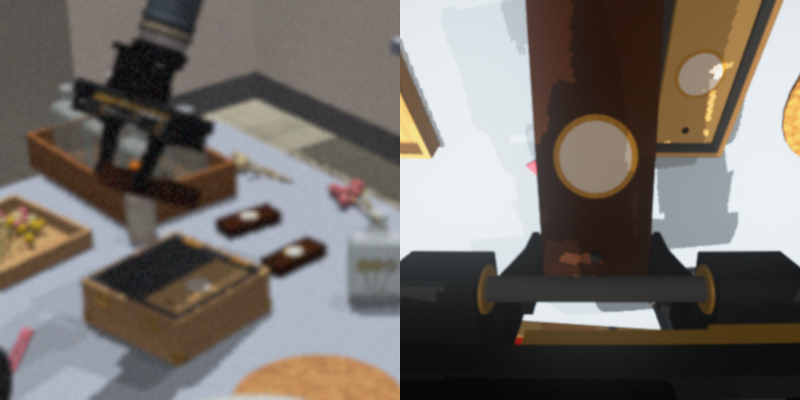

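The side crop shows the case pocket empty and the base held; the wrist crop shows it square between the fingers, with its disc at wrist pixel (315,157), still at 30°.

Run:
```python
from h import *
from scipy.spatial.transform import Slerp
o=get_obs();p=o['position'];r=R.from_quat(o['tool_rot']);q=quat(.186)
t=np.array([.4603,-.0228,.28]);sl=Slerp([0,1],R.concatenate([r,q]))
rows([(p+(t-p)*f,sl(min(1,f*1.3))) for f in np.linspace(1/11,1,11)])
```

```text
[-0.188, 0.742, 0.327, 0.0, 0.062, 0.0]
[-0.376, 1.484, 0.655, 0.0, 0.124, 0.0]
[-0.564, 2.226, 0.982, 0.0, 0.185, 0.0]
[-0.752, 2.968, 1.31, 0.0, 0.247, 0.0]
[-0.94, 3.71, 1.637, 0.0, 0.309, 0.0]
[-1.128, 4.452, 1.965, 0.0, 0.371, 0.001]
[-1.316, 5.194, 2.292, 0.0, 0.432, 0.001]
[-1.504, 5.936, 2.62, 0.0, 0.494, 0.001]
[-1.692, 6.678, 2.947, 0.0, 0.523, 0.001]
[-1.881, 7.42, 3.274, 0.0, 0.523, 0.001]
[-2.069, 8.163, 3.602, 0.0, 0.523, 0.001]
```

Request:
move_arm([
  [[-0.1,0.35,0.15,0,0.03,0],[-0.28,1.1,0.49,0,0.09,0],[-0.47,1.85,0.82,0,0.155,0],[-0.66,2.6,1.15,0,0.216,0],[-0.85,3.35,1.48,0,0.28,0],[-1.04,4.1,1.8,0,0.34,0],[-1.23,4.85,2.13,0,0.4,0],[-1.42,5.6,2.46,0,0.46,0],[-1.6,6.35,2.8,0,0.51,0],[-1.8,7.1,3.13,0,0.523,0],[-2.0,7.8,3.45,0,0.523,0],[-2.07,8.16,3.6,0,0.523,0]],
])

```text
time: 13.2
position: [0.4596, -0.0237, 0.2791]
tool_rot: [0.996, 0.092, -0.001, -0.001]
ft_force: [0.8, -0.2, -2.1]
grip_width: 0.0596
grip_force: 45.0
```

Request:
move_arm([
  [[0,0,0,0,0,0],[0,0,0.4,0,0,0],[0,0,0.8,0,0,0],[0,0,1.1,0,0,0],[0,0,1.3,0,0,0],[0,0,1.4,0,0,0],[0,0,1.4,0,0,0]],
])

```text
time: 14.08
position: [0.4604, -0.0226, 0.2239]
tool_rot: [0.996, 0.093, -0.0, -0.0]
ft_force: [-0.5, -0.7, -0.7]
grip_width: 0.0597
grip_force: 45.0
```

Run:
```python
from h import *
s=snap('side');w=snap('wrist');o=get_obs();print(o['time'],o['grip_width'],o['ft_force'],o['position'])
cv2.imwrite('pics/sw7.png',np.hstack([cv2.resize(s['pixels'][120:280,250:450],(500,400)),cv2.resize(w['pixels'][:,170:470],(300,400))]))
p=o['position'];r=R.from_quat(o['tool_rot'])
# base top in tool frame
P=np.array([r.inv().apply(world(w,u,v)-p) for v in range(20,260,6) for u in (285,300,345)])*1000
P=P[abs(P[:,2]-162)<25]; k=np.polyfit(P[:,0],P[:,2],1);print(len(P),'tilt',np.degrees(np.arctan(k[0])),'z at 58',np.polyval(k,58),P[:,0].min(),P[:,0].max())
hsv=cv2.cvtColor(w['pixels'],cv2.COLOR_BGR2HSV);m=cv2.inRange(hsv,(0,0,130),(179,80,255))[:, 250:390]
n,l,st,cen=cv2.connectedComponentsWithStats(m);print(st[1:6],cen[1:6])
```

```text
14.175 0.05968499687894855 [-0.24684449 -1.07745743 -1.18085135] [ 0.46052089 -0.02267135  0.22428005]
118 tilt 0.21597661469072635 z at 58 162.06866980509437 5.411226171405096 120.61719311035478
[[  29  121   73   72 4107]
 [   0  302   58   28 1137]
 [  64  303   76   26 1610]] [[ 65.12052593 156.55198442]
 [ 25.04573439 313.10729991]
 [101.16335404 316.92546584]]
```

View pics/sw7.png

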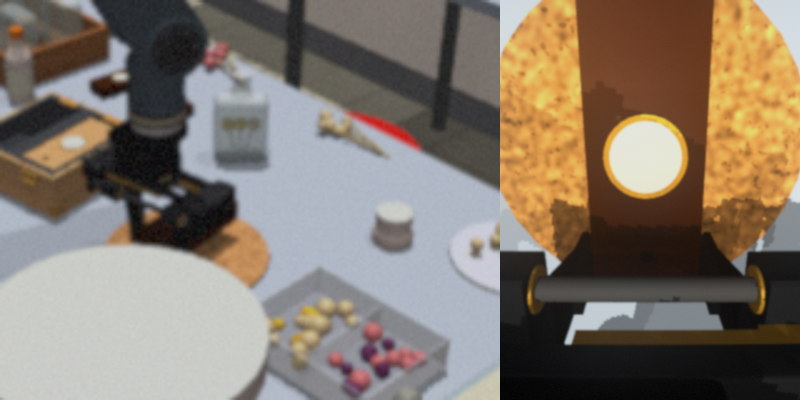

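The base is level over the mat, with its disc at wrist pixel (315,157).

Run:
```python
from h import *
w=dict(np.load('pics/wrist.npz'));o=get_obs();p=o['position'];r=R.from_quat(o['tool_rot'])
d=world(w,315.1,156.6,p[2]-.162);print(d,r.inv().apply(d-p)*1000, 'shift tool mm',r.inv().apply(np.r_[.5175,-.012,d[2]]-d)*1000)
```

```text
[ 0.51955882 -0.01205895  0.06228005] [ 59.89172047   0.489854   162.03345924] shift tool mm [-2.01207847e+00 -4.40191533e-01 -1.23808108e-03]
```

Request:
move_arm([
  [[-0.03,0,0.2,0,0,0],[-0.04,0,0.4,0,0,0],[-0.04,0,0.53,0,0,0],[-0.04,0,0.6,0,0,0],[-0.04,0,0.63,0,0,0],[-0.04,0,0.65,0,0,0],[-0.04,0,0.67,0,0,0],[-0.04,0,0.67,0,0,0]],
])

```text
time: 15.18
position: [0.4588, -0.0229, 0.1973]
tool_rot: [0.996, 0.093, 0.0, 0.0]
ft_force: [-0.2, 0.7, -1.4]
grip_width: 0.0595
grip_force: 45.0
```

Request:
move_arm([
  [[0,0,0.012,0,0,0],[0,0,0.024,0,0,0],[0,0,0.036,0,0,0],[0,0,0.036,0,0,0]],
])

```text
time: 15.68
position: [0.4587, -0.0229, 0.1966]
tool_rot: [0.996, 0.093, 0.0, 0.0]
ft_force: [-1.9, 0.7, 7.2]
grip_width: 0.0599
grip_force: 45.0
```

Contact (about 8 N). I'll ease off a touch and release.

Request:
move_arm([
  [[0,0,-0.015,0,0,0],[0,0,-0.015,0,0,0]],
], squeeze=5)

```text
time: 15.92
position: [0.4588, -0.0229, 0.1966]
tool_rot: [0.996, 0.093, 0.0, 0.0]
ft_force: [-0.1, 0.7, 3.6]
grip_width: 0.0602
grip_force: 5.0
```

Request:
move_arm([
  [[0,0,0,0,0,0],[0,0,0,0,0,0],[0,0,0,0,0,0],[0,0,0,0,0,0],[0,0,0,0,0,0],[0,0,0,0,0,0]],
], claw=-1)

```text
time: 16.68
position: [0.4588, -0.0229, 0.1964]
tool_rot: [0.996, 0.093, -0.0, -0.0]
ft_force: [0.0, -0.8, -0.6]
grip_width: 0.087
grip_force: 0.0
```

Request:
move_arm([
  [[0,0,-0.3,0,0,0],[0,0,-0.8,0,0,0],[0,0,-1.6,0,0,0],[0,0,-2.6,0,0,0],[0,0,-3.6,0,0,0],[0,0,-4.4,0,0,0],[0,0,-4.8,0,0,0],[0,0,-4.8,0,0,0],[0,0,-4.8,0,0,0]],
])

```text
time: 17.8
position: [0.4583, -0.0228, 0.3881]
tool_rot: [0.996, 0.093, -0.0, -0.0]
ft_force: [0.4, -0.3, -0.3]
grip_width: 0.0868
grip_force: 0.0
```

Run:
```python
from h import *
w=snap('wrist');s=snap('side');o=get_obs();print(o['time'],o['grip_width'],o['ft_force'],o['position'])
cv2.imwrite('pics/w8.png',np.hstack([w['pixels'][:,100:500],s['pixels'][100:300,200:400].repeat(2,0).repeat(2,1)]))
hsv=cv2.cvtColor(w['pixels'],cv2.COLOR_BGR2HSV)
for z,l in ((.033,'x'),): 
  P=np.array([world(w,u,v) for v in range(60,220,6) for u in (300,316,332)]);P=P[abs(P[:,2]-.033)<.01];A=np.c_[P[:,:2],np.ones(len(P))];print(len(P),np.linalg.lstsq(A,P[:,2],rcond=None)[0],P[:,2].mean())
```

```text
17.9 0.08712707364713677 [ 0.50816885  0.28913329 -0.44321521] [ 0.45839453 -0.0228402   0.38758479]
66 [-0.00168029 -0.00638207  0.03548409] 0.034685631326663344
```

View pics/w8.png

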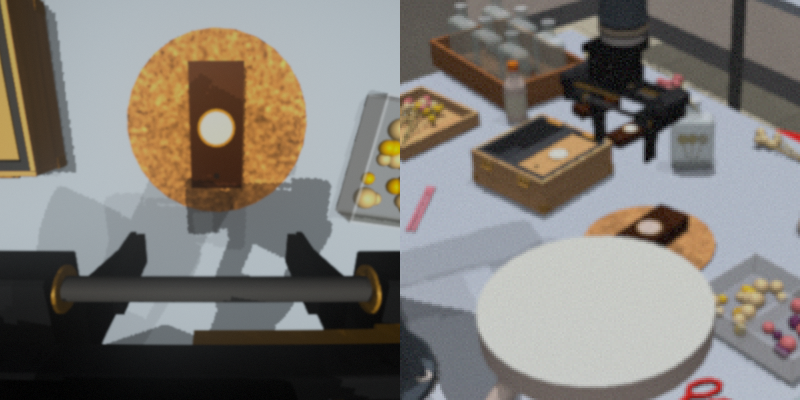

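The base lies flat on the mat with its disc up at wrist pixel (316,128), and the pale base is still in its pocket. I'll check the centring, then hand in.

Run:
```python
from h import *
w=dict(np.load('pics/wrist.npz'));d=world(w,316,128,.033)
P=np.array([world(w,u,v,.005) for u,v in [(227,120),(407,120),(317,27),(317,212)]]);print(d,P[:2].mean(0),P[2:].mean(0))
e=np.hypot(*(d[:2]-[.5175,-.012]));print(e)
if e<.006: print(hand_in())
```

```text
[ 0.51701113 -0.01284156  0.033     ] [ 0.52482922 -0.01265237  0.005     ] [ 0.5156623  -0.01437617  0.005     ]
0.0009732527834082402
the job is handed in; nothing more can be done
None
```

I tipped the dark base up by its marked end, lifted it out by the raised end and set it flat, disc up, within about 1 mm of the mat's measured centre. The pale base is still in its pocket, the arm pressed on none of the other objects that I saw, and I handed the job in at about 18 s; `hand_in()` returned no verdict.

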